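# Lid the three round jars in the pottery studio

## Robot

A 6-joint arm with a two-finger parallel gripper is mounted at the origin on a cart in front of the work surface, level with it; the furniture and walls round the work are solid. World frame = base frame: x ahead of the robot, y to its left, z up, the work surface at z = 0. Lengths are in mm, angles in rad, forces in N, time in s.
With the tool pointing down it reaches from about 275 to 1000 mm from the base axis. Payload 8.4 kg.
Tool frame: the origin (TCP) lies on the centre line of the jaws, within the pads' length; the fingertips stand 17 mm ahead of it and the grasp point (between the pads) lies 2 mm behind it; z points along the fingers, y is the line along which they close (so a half turn about z gives the same grasp; the last joint's range is limited). The gripper opens to 85 mm and grips with 20 to 120 N. Pads are 22 mm wide; open, the fingers measure 114 mm over their backs; the gripper's body (76 mm by 85 mm) begins 54 mm behind the grasp point. The pads swing forward as they close: fully open they stand 13 mm farther back than shut.
Start: joints at [1.136, 0.353, 1.633, -0, 1.155, -0.002], TCP at [262.133, 567.375, 222.281] pointing down, gripper open.
Joint ranges: [-2.63, 2.63], [-0.92, 2.1], [0.06, 2.66], [-1.3, 4.44], [0, 2.69], [-3.02, 3.02]. Speed limits (rad/s): [2.22, 2.22, 2.79, 3.14, 3.14, 3.14].

## Interface

Orientations are given as [roll, pitch, yaw] about the fixed x, y, z axes, in that order (R = Rz(yaw) Ry(pitch) Rx(roll)).
In Python, from rig import r, eyes gives the robot as it stands. The module is installed in compiled form; this text tells all that it offers.
- The arm moves only by the shell command python3 -m inch 'ROWS' [FORCE]. ROWS is JSON, a list of rows, each a list of 7 numbers: the shift along the tool's x, y, z in m, then the turn, a rotation vector about the tool's x, y, z in degrees, then the closure, from -1 (fully open) to 1 (shut). In form: [[x, y, z, rx, ry, rz, gripper], ...]. A call has 1 to 8 rows; each row shifts and turns the commanded pose from where the row before left it, along the tool's axes as they then stand; what a row does not reach is not made up. A row lasts 1/10 s, in which the tool goes at most 50 mm and 8.59 degrees, less where a joint would pass 70% of its speed; a pose out of reach is approached as far as the arm can. A call with a gripper value outside its range is refused whole. The fingers move at their own pace and stop on an object; FORCE is the grip in N (left out, the last holds). Time passes only in rows, so rows that do not move let the fingers close. It gives the time, the measured TCP pose, the force, the opening and the grip force at its end, in the units of the state.
- r.sense(): the state, without advancing time (a new reading comes with each control period).
- eyes.grab_frame(name): name is "scene" or "top" or "wrist"; returns a dict with "img" (420x560x3 uint8, blue, green, red), "fx", "fy", "cx", "cy" (pixels), "D" ([k1, k2, p1, p2, k3] as OpenCV has them; the pictures are not rectified), "R" (3x3) and "t" (3): a world point X has camera coordinates R X + t; the wrist camera has in their place "hand_eye" (4x4, takes a point from camera to tool coordinates, whose origin is the TCP and whose axes are the flange's). Camera axes: x right, y down, z forward; pixel columns grow to the right and rows downward; lengths in mm; the calibration is good to about 2 mm. A picture is of the moment at which its call begins: read the wrist's pose just before it. There is no depth.
- r.sign_off(): hands the job in; it is judged then, once.
The state is a dict: "clock": time; "qpos": joint angles; "qvel": joint speeds; "joint_efforts": joint torques, N m; "eef_pos": TCP position; "tcp_rot": TCP orientation; "contact_force": force on the tool from outside, world axes, zero at the start; "wrist_torque": the same for the moment, N m; "opening": opening from 0.0 (shut) to 1.0 (fully open); "grasp_force": force on a finger pad.
Only numpy, scipy, OpenCV 4.12 (cv2) and the standard library are available. Lean on these libraries where they do the work, as an engineer would, in place of code of your own. Each camera call takes 0.05 s, during which the arm holds its last target. There are 200 camera calls.

## Task

Three open round jars, a small, a medium and a large one, stand on the table. Pick out the three round lids by their knobs, one after another, and set each on the jar of its own size, lying level on the rim with its spigot down in the mouth. Leave the square lids, the cup and the bottle alone and the jars standing where they are.

Things in the scene. Friction and masses are not known exactly. Their poses are not given: they have to be found in the camera images.
- small_jar: Small open jar of plain white ceramic, round, 56 mm high, 60 mm across its body, rim 58 mm across outside, mouth 48 mm across inside, wall 5 mm; loose, stands on the table, empty and without a lid. Origin: centre of its underside; z up along its axis.
- medium_jar: Medium open jar of plain white ceramic, round, 64 mm high, 80 mm across its body, rim 78 mm across outside, mouth 68 mm across inside, wall 5 mm; loose, stands on the table, empty and without a lid. Origin: centre of its underside; z up along its axis.
- large_jar: Large open jar of plain white ceramic, round, 72 mm high, 100 mm across its body, rim 98 mm across outside, mouth 88 mm across inside, wall 5 mm; loose, stands on the table, empty and without a lid. Origin: centre of its underside; z up along its axis.
- small_lid: Small round lid, white ceramic: disc 64 mm across, 6 mm thick; under it a spigot 36 mm across, 8 mm deep, that drops into the small jar's mouth (6 mm play) so that the disc rests on the rim; on top a round knob 28 mm high, 19 mm wide at the foot, 23 mm near the top. Origin: centre of the spigot's underside, seated 8 mm below the rim; z up; disc top at 14 mm, knob top at 42 mm.
- medium_lid: Medium round lid, white ceramic: disc 84 mm across, 6 mm thick; under it a spigot 56 mm across, 8 mm deep, that drops into the medium jar's mouth (6 mm play) so that the disc rests on the rim; on top a round knob 28 mm high, 19 mm wide at the foot, 23 mm near the top. Origin: centre of the spigot's underside, seated 8 mm below the rim; z up; disc top at 14 mm, knob top at 42 mm.
- large_lid: Large round lid, white ceramic: disc 104 mm across, 6 mm thick; under it a spigot 76 mm across, 8 mm deep, that drops into the large jar's mouth (6 mm play) so that the disc rests on the rim; on top a round knob 28 mm high, 19 mm wide at the foot, 23 mm near the top. Origin: centre of the spigot's underside, seated 8 mm below the rim; z up; disc top at 14 mm, knob top at 42 mm.
- small_square_lid: Small square lid of the same white ceramic with the same knob, 54 x 54 mm, belongs to none of these jars. Origin: centre of its underside; z up; knob top 42 mm above the origin.
- large_square_lid: Large square lid of the same white ceramic with the same knob, 70 x 70 mm, belongs to none of these jars. Origin: centre of its underside; z up; knob top 42 mm above the origin.
- plastic_cup: Bystander: beige plastic cup, 68 mm across at the rim, 75 mm high, beside the work. Origin: centre of its underside.
- glaze_bottle: Bystander: squat bottle with a white cap, 49 mm across, 70 mm high, beside the work. Origin: centre of its underside.
There are look-alikes about, which are no part of the job. Leave any blue or green look-alike of the medium_jar alone.

How it is judged (in metres and radians):
At the end, for the whole second after the job is handed in: Each round lid lies on the jar of its own size: centred within 10 mm, its origin within 3 mm of 8 mm below the rim, level within 0.06 rad. Jars upright, within 40 mm of where they stood; square lids, cup and bottle upright within 30 mm of where they were; all lids and jars released and at rest (horizontal distance between small_lid and small_jar below 0.01 m and z of small_lid in the frame of small_jar between 0.045 and 0.051 m and angle between each of small_lid, small_jar, medium_lid, medium_jar, large_lid, large_jar's own z axis and vertical below 0.06 rad and distance of each of small_jar, medium_jar, large_jar from where it was at the start of the episode below 0.04 m and linear speed of each of small_lid, small_jar, medium_lid, medium_jar, large_lid, large_jar below 0.01 m/s and horizontal distance between medium_lid and medium_jar below 0.01 m and z of medium_lid in the frame of medium_jar between 0.053 and 0.059 m and horizontal distance between large_lid and large_jar below 0.01 m and z of large_lid in the frame of large_jar between 0.061 and 0.067 m and distance of each of small_square_lid, large_square_lid, plastic_cup, glaze_bottle from where it was at the start of the episode below 0.03 m and angle between each of small_square_lid, large_square_lid, plastic_cup, glaze_bottle's own z axis and vertical below 0.1 rad); the robot touches nothing.
It fails at once if a jar is tipped over or lifted off the table (angle between any of small_jar, medium_jar, large_jar's own z axis and vertical above 0.35 rad or height (world z) of any of small_jar, medium_jar, large_jar above 0.02 m).
It fails at once if a square lid, the cup or the bottle is lifted, knocked over or pushed more than 4 cm (distance of any of small_square_lid, large_square_lid, plastic_cup, glaze_bottle from where it was at the start of the episode above 0.04 m or angle between any of small_square_lid, large_square_lid, plastic_cup, glaze_bottle's own z axis and vertical above 0.5 rad).
It also fails if it takes over 88 s, if anything falls off the work surface, if the arm or the gripper's body presses on something with over 40 N, if the wrist force passes 120 N, or if a joint passes its speed limit or range.

## Working session

There is one attempt and no reset: what is moved stays moved. The work goes in short steps, Python scripts to look and compute and a shell command to move; the robot and the scene stay as the last step left them, time stands still between calls to the robot, and variables do not carry over. Pictures are saved under pics/ and viewed, at most 14 in all, crops included, and the job is handed in when it is done.

```bash
mkdir -p pics
python3 - <<'E'
from rig import r, eyes
import cv2
print(r.sense())
for n in("scene","top"):
    f=eyes.grab_frame(n); cv2.imwrite(f"pics/{n}0.png",f["img"]); print({k:(v if k!="img" else 0) for k,v in f.items()})
E
```

```text
{'clock': 0.0, 'qpos': array([ 1.13558302e+00,  3.53644413e-01,  1.63417625e+00, -2.57987050e-05,
        1.15517606e+00, -2.42927134e-03]), 'qvel': array([ 1.17880295e-03,  3.18895911e-05, -1.87825620e-03, -5.28561808e-04,
       -5.38557929e-04, -1.01292250e-03]), 'joint_efforts': array([ 7.72025669e-04, -6.05261564e+01, -3.42067409e+01, -3.20624747e-05,
        9.54378425e-03,  5.16747707e-05]), 'eef_pos': array([261.93586965, 566.90647533, 221.54599595]), 'tcp_rot': array([-3.14018853e+00,  2.01767668e-05,  2.70881907e+00]), 'contact_force': array([0.55159997, 0.2172598 , 0.26161655]), 'wrist_torque': array([ 0.02308876, -0.014155  , -0.02230689]), 'grasp_force': 0.0, 'opening': 0.9975785240326702}
{'img': 0, 'fx': 415.96870243869654, 'fy': 415.96870243869654, 'cx': 284.42021855659885, 'cy': 211.62305366951261, 'D': array([-0.10051177,  0.        ,  0.        ,  0.        ,  0.        ]), 'R': array([[ 0.97278545, -0.23146349, -0.01063616],
       [-0.18591584, -0.75231698, -0.6320241 ],
       [ 0.13828874,  0.61680128, -0.77487574]]), 't': array([-561.76457702,  147.05830054, 1151.79500346])}
{'img': 0, 'fx': 540.4793841729909, 'fy': 540.4793841729909, 'cx': 278.67580616350546, 'cy': 215.50081751035788, 'D': array([-0.13457002,  0.        ,  0.        ,  0.        ,  0.        ]), 'R': array([[ 0.01898426, -0.99981248,  0.00382161],
       [-0.9903564 , -0.01932908, -0.13718815],
       [ 0.13723629, -0.00118034, -0.99053764]]), 't': array([ -27.76486317,  580.20034947, 1358.80358835])}
```

View pics/top0.png

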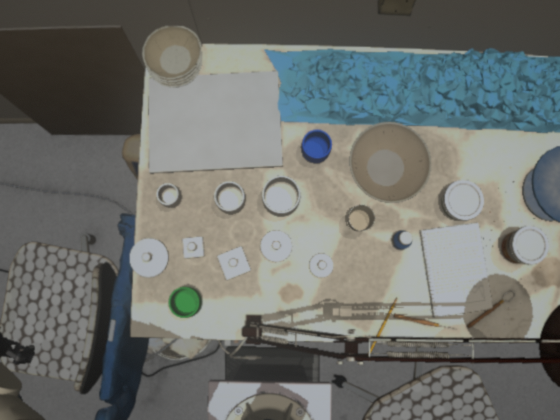

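View pics/scene0.png

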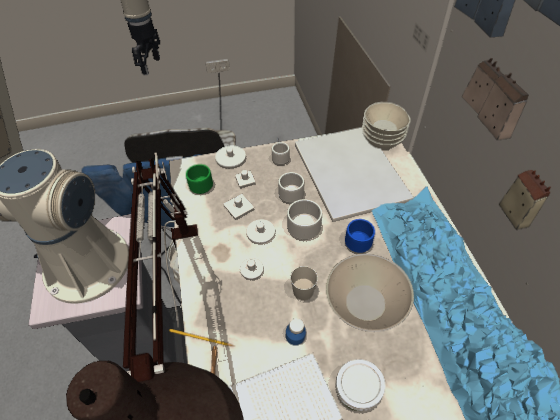

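Top view: jars at (168,195) small, (230,197) medium and (281,196) large. Round lids at (149,257) large, (276,246) medium and (320,265) small. Square lids at (193,247) and (233,262). Blue and green look-alikes at (317,146) and (186,301). A lamp boom runs along the near edge (250,330)–(560,350). I'll enlarge both views to confirm and get pixel positions.

```bash
cat > h.py <<'E'
import numpy as np, cv2
from rig import r, eyes
from scipy.spatial.transform import Rotation as Ro
def K(f): return np.array([[f["fx"],0,f["cx"]],[0,f["fy"],f["cy"]],[0,0,1]])
def proj(f,X): return cv2.projectPoints(np.float64(X).reshape(-1,3),cv2.Rodrigues(f["R"])[0],f["t"],K(f),f["D"])[0][:,0]
def ray(f,uv):
    p=cv2.undistortPoints(np.float64(uv).reshape(-1,1,2),K(f),f["D"])[:,0]
    d=np.c_[p,np.ones(len(p))]@f["R"]; return -f["R"].T@f["t"],d/np.linalg.norm(d,axis=1)[:,None]
def plane(f,uv,z):
    c,d=ray(f,uv); return c+d*((z-c[2])/d[:,2])[:,None]
def tri(fs,uvs):   # one point from several views; returns point, rms miss
    A=0;b=0;L=[]
    for f,uv in zip(fs,uvs):
        c,d=ray(f,[uv]);P=np.eye(3)-np.outer(d[0],d[0]);A=A+P;b=b+P@c;L.append((P,c))
    X=np.linalg.solve(A,b); return X,max(np.linalg.norm(P@(X-c)) for P,c in L)
def wrist():
    s=r.sense(); f=eyes.grab_frame("wrist")
    T=np.eye(4);T[:3,:3]=Ro.from_euler("xyz",s["tcp_rot"]).as_matrix();T[:3,3]=s["eef_pos"]
    M=np.linalg.inv(T@f["hand_eye"]);f["R"]=M[:3,:3];f["t"]=M[:3,3];return f,s
def crop(im,x,y,w,h,k,name,g=0):
    c=cv2.resize(im[y:y+h,x:x+w],None,fx=k,fy=k,interpolation=cv2.INTER_CUBIC)
    cv2.imwrite(f"pics/{name}.png",c)
E
python3 - <<'E'
from h import *
fs=eyes.grab_frame("scene");ft=eyes.grab_frame("top");fw,s=wrist()
import pickle;pickle.dump((fs,ft,fw),open("f.pkl","wb"))
crop(ft["img"],130,140,220,180,3.5,"topc");crop(fs["img"],175,130,190,150,4,"scenec");cv2.imwrite("pics/w0.png",fw["img"])
print(fw["hand_eye"])
for f in(fs,ft):print(proj(f,[s["eef_pos"],[0,0,0]]))
# lamp head, lamp joint
for a,b in [((252,328),(185,231)),((352,348),(158,366))]: print(tri([ft,fs],[a,b]))
E
```

```text
[[ 6.47941777e-04 -9.63174864e-01 -2.68874993e-01  6.62347702e+01]
 [ 9.99999778e-01  5.82805570e-04  3.22075166e-04  4.73797323e-02]
 [-1.53512861e-04 -2.68875142e-01  9.63175028e-01 -1.51984236e+02]
 [ 0.00000000e+00  0.00000000e+00  0.00000000e+00  1.00000000e+00]]
[[153.26274887  72.12518636]
 [ 86.72318531 263.37603155]]
[[ 18.85900021 338.71988779]
 [267.90360291 440.6067744 ]]
(array([288.31695324,  47.03344205,   1.80353548]), np.float64(0.9805147791246028))
(array([ 180.72780649, -252.56419952, -201.17412969]), np.float64(41.10099397391264))
```

View pics/topc.png

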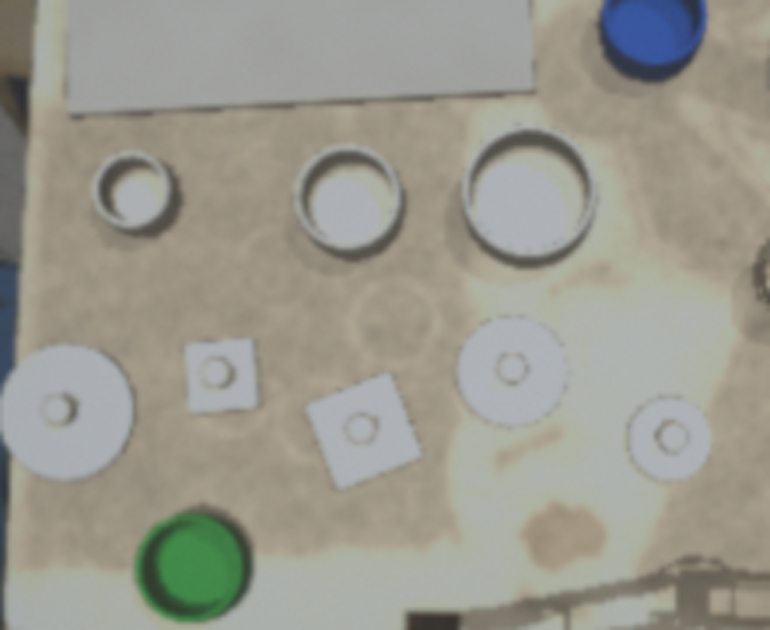

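View pics/scenec.png

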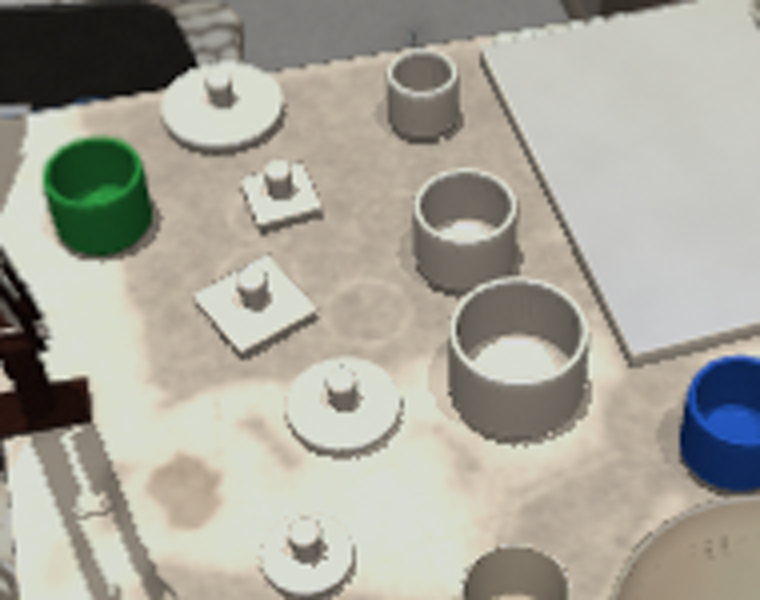

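View pics/w0.png

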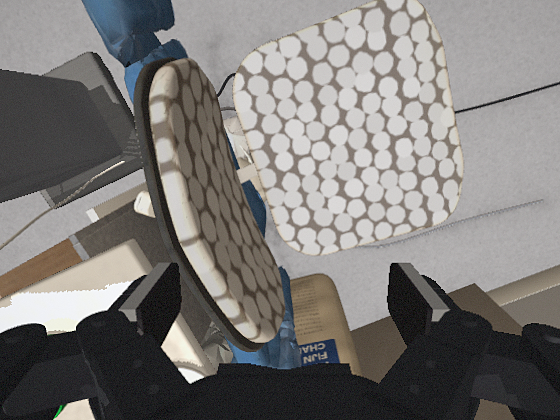

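Enlarged, the three round lids are clearly discs. In the top crop the knobs are at large (60,408), medium (513,367) and small (673,436). The squares at (217,373) and (361,428) are excluded. The white jars in the top crop are small (133,190), medium (348,198) and large (529,192). The wrist view shows only chairs, because the arm is off the table edge. Next I'll triangulate the knobs, the rims and the lamp.

Run:
```python
from h import *
import pickle;fs,ft,fw=pickle.load(open("f.pkl","rb"))
T=lambda u,v:(130+(u+.5)/3.5-.5,140+(v+.5)/3.5-.5)
S=lambda u,v:(175+(u+.5)/4-.5,130+(v+.5)/4-.5)
D={"Lknob":((60,407),(219,74)),"Mknob":((512,366),(342,374)),"Sknob":((673,435),(307,526)),"sq1":((217,373),(278,168)),"sq2":((361,427),(254,273)),
"Sjar":((133,189),(423,72)),"Mjar":((348,198),(466,205)),"Ljar":((529,192),(518,329)),"green":((195,565),(97,173))}
for k,(a,b) in D.items():
    X,e=tri([ft,fs],[T(*a),S(*b)]);print(k,X.round(1),round(e,1))
for a,b in [((252,320),(187,231)),((250,335),(170,165)),((400,350),(145,300)),((558,345),(190,390)),((352,348),(150,250))]: print(tri([ft,fs],[a,b]))
print(-fs["R"].T@fs["t"],-ft["R"].T@ft["t"])
crop(fs["img"],90,130,170,290,2.0,"lampS");crop(ft["img"],230,280,330,100,2,"lampT")
a=cv2.imread("pics/lampS.png");b=cv2.imread("pics/lampT.png");o=np.zeros((580,800,3),np.uint8);o[:,:340]=a[:580];o[:200,340:]=b[:,:460];cv2.imwrite("pics/lamp.png",o)
```

```text
Lknob [467.1 319.8  48.7] 1.0
Mknob [505.  -11.   45.7] 0.5
Sknob [ 457.2 -129.4   44.6] 0.1
sq1 [496.  205.7  42.3] 0.2
sq2 [459.   98.2  45.6] 0.3
Sjar [629.4 271.4  57. ] 0.3
Mjar [625.1 111.3  63.3] 0.4
Ljar [630.4 -20.9  71. ] 0.0
green [356.3 213.1  64.3] 0.0
(array([301.47175815,  46.87810714,   0.72647927]), np.float64(8.453302802321861))
(array([298.58217136,  39.33318528, 276.3351895 ]), np.float64(4.791266991132793))
(array([ 242.99688604, -291.02223044,  235.53643143]), np.float64(19.48836148525923))
(array([ 306.65891168, -550.30709917,  423.14151479]), np.float64(17.699651521115026))
(array([ 254.30095067, -181.54967075,  248.79299501]), np.float64(13.074449424310147))
[ 414.5365973  -729.82216172  979.46737337] [ 388.65506485  -14.94107006 1425.64881015]
```

View pics/lamp.png

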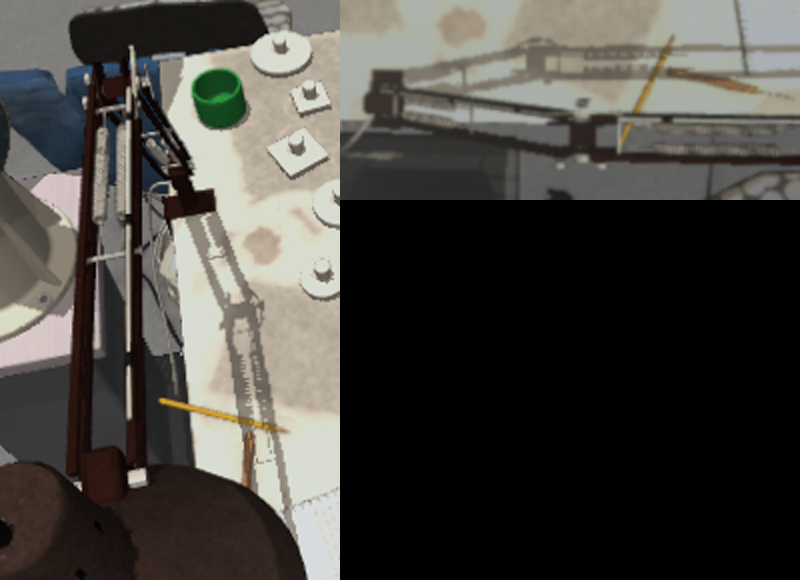

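Run:
```python
from h import *
import pickle;fs,ft,fw=pickle.load(open("f.pkl","rb"))
print(tri([ft,fs],[(352,347),(147,170)]))
# second point on the upper arm: along scene line x~142, for top line y~349
for v in (200,250,300,360):
  for u in (400,450,500,550): 
    X,e=tri([ft,fs],[(u,349),(143,v)]); 
    if e<15: print(u,v,X.round(),e)
```

```text
(array([ 288.96738273, -151.54433508,  448.57354839]), np.float64(0.703432157789139))
400 200 [ 285. -236.  461.] 2.494241989545018
450 200 [ 298. -303.  532.] 2.7555034640954688
500 200 [ 309. -362.  594.] 7.682856400088988
550 200 [ 318. -416.  650.] 12.414577020927545
400 250 [ 266. -261.  358.] 11.389572407110721
450 250 [ 282. -330.  450.] 4.349442515471706
500 250 [ 296. -390.  529.] 2.0203057832915876
550 250 [ 308. -443.  599.] 7.935062459492574
450 300 [ 264. -363.  357.] 12.912809095341107
500 300 [ 282. -422.  457.] 4.653368671900842
550 300 [ 297. -473.  543.] 2.7553648058554976
500 360 [ 262. -467.  358.] 14.387075962805362
550 360 [ 282. -514.  468.] 4.624526027168471
```

Run:
```python
from h import *
import pickle;fs,ft,fw=pickle.load(open("f.pkl","rb"))
for a,b in [((127,216),(236,132)),((108,412),(128,148))]: print(tri([ft,fs],[a,b]))
for a,b in [((127,216),(160,62)),((127,216),(270,345)),((108,412),(160,62)),((108,412),(270,345))]: print(tri([ft,fw],[a,b]))
```

```text
(array([531.88044179, 365.48499723,  79.94170618]), np.float64(34.16485763190457))
(array([102.56943143, 402.75281566,  57.5626743 ]), np.float64(29.837334367080917))
(array([361.58485873, 445.08766764, 278.67318576]), np.float64(222.38553135965157))
(array([ 577.93789338,  417.93377731, -155.03752807]), np.float64(24.991328789668387))
(array([  46.50424557,  463.97867229, -152.67750699]), np.float64(22.533633381663208))
(array([192.91900756, 451.93939826, 255.96386269]), np.float64(132.39278406317155))
```

```bash
python3 -m inch '[[0,0,-0.02,0,0,8.15,-1],[0,0,-0.02,0,0,8.15,-1],[0,0,0,0,0,8.15,-1],[0,0,0,0,0,8.15,-1],[0,0,0,0,0,8.15,-1],[0,0,0,0,0,8.15,-1],[0,0,0,0,0,8.15,-1],[0,0,0,0,0,8.15,-1]]' 40
```

```text
clock: 1.05
eef_pos: [262.1, 567.3, 262.1]
tcp_rot: [-3.141, 0.0, 1.565]
contact_force: [-0.5, -0.0, 0.1]
opening: 1.006
grasp_force: 0.0
```

```bash
python3 -m inch '[[-0.035,0.029,0,0,0,0,-1],[-0.035,0.029,0,0,0,0,-1],[-0.035,0.029,0,0,0,0,-1],[-0.035,0.029,0,0,0,0,-1],[-0.035,0.029,0,0,0,0,-1],[-0.035,0.029,0,0,0,0,-1],[-0.035,0.029,0,0,0,0,-1],[0,0,0,0,0,0,-1]]'
python3 - <<'E'
from h import *
import pickle
f,s=wrist();pickle.dump(f,open("w1.pkl","wb"));cv2.imwrite("pics/w1.png",f["img"]);print(s["eef_pos"],s["tcp_rot"])
for n,p in dict(L=(467,320,42),sq1=(496,206,42),S=(629,271,56),M=(625,111,64)).items():print(n,proj(f,p))
E
```

```text
clock: 1.85
eef_pos: [468.0, 318.5, 262.3]
tcp_rot: [3.14, 0.001, 1.567]
contact_force: [-0.8, 0.7, -0.6]
opening: 0.996
grasp_force: 0.0
[467.97445977 318.52489232 262.30175154] [3.14044040e+00 1.29615131e-03 1.56674175e+00]
L [[280.88949358 173.97876512]]
sq1 [[306.15964715 270.02670298]]
S [[431.01529803 220.42882762]]
M [[415.84703233 351.99170902]]
```

View pics/w1.png

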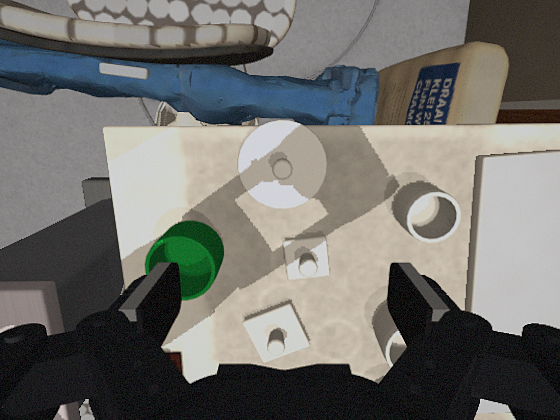

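Wrist view: large lid disc centred at about (282,165) with its knob at (282,168), small jar rim at (432,216), square lids at (307,258) and (277,335). I'll refine by fitting the known circles to edges over all views.

```bash
cat >> h.py <<'E'
from scipy.optimize import differential_evolution
def fit(frames,x0,circles,dxy=10,dz=8):
    """circles: list of (radius, height offset from z). Fits x,y,z to image edges over the frames."""
    G=[]
    for f in frames:
        g=cv2.GaussianBlur(f["img"].astype(np.float32).mean(2),(0,0),1.0)
        G.append(cv2.magnitude(cv2.Sobel(g,5,1,0),cv2.Sobel(g,5,0,1)).clip(0,120))
    a=np.linspace(0,2*np.pi,90,endpoint=False)
    def cost(p):
        c=0
        for f,g in zip(frames,G):
            for R,h in circles:
                u=proj(f,np.c_[p[0]+R*np.cos(a),p[1]+R*np.sin(a),np.full(90,p[2]+h)]).astype(np.float32)
                c-=cv2.remap(g,u[:,:1],u[:,1:],cv2.INTER_LINEAR).mean()
        return c/len(frames)/len(circles)
    b=[(x0[0]-dxy,x0[0]+dxy),(x0[1]-dxy,x0[1]+dxy),(x0[2]-dz,x0[2]+dz)]
    o=differential_evolution(cost,b,seed=1,popsize=12,maxiter=60);return o.x.round(1),round(-o.fun,1)
J={"S":((629,271,56),[(29,0),(24,0)]),"M":((625,111,64),[(39,0),(34,0)]),"L":((630,-21,72),[(49,0),(44,0)])}
Lid={"L":((467,320,14),[(52,0)]),"M":((505,-11,14),[(42,0)]),"S":((457,-129,14),[(32,0)])}
E
python3 - <<'E'
from h import *
import pickle;fs,ft,fw=pickle.load(open("f.pkl","rb"));w=pickle.load(open("w1.pkl","rb"))
for k in "SML":
    print("jar",k,fit([ft,fs],*J[k]),fit([ft],*J[k],dz=.1),fit([fs],*J[k],dz=.1))
    print("lid",k,fit([ft,fs],*Lid[k]),fit([ft],*Lid[k],dz=.1),fit([fs],*Lid[k],dz=.1))
print("W jarS",fit([w],*J["S"],dz=.1),fit([w,ft,fs],*J["S"]))
print("W lidL",fit([w],*Lid["L"],dz=.1),fit([w,ft,fs],*Lid["L"]), fit([w],(467,320,42),[(11.5,0)],dz=.1))
E
```

```text
jar S (array([629.2, 272.7,  48.9]), np.float64(98.6)) (array([628.8, 270.9,  56. ]), np.float64(93.2)) (array([626.4, 265.3,  56. ]), np.float64(103.9))
lid S (array([ 457.1, -134. ,    6. ]), np.float64(49.5)) (array([ 459.5, -131.4,   14.1]), np.float64(33.7)) (array([ 455.7, -139. ,   14. ]), np.float64(67.7))
jar M (array([625.2, 112.2,  57.3]), np.float64(96.5)) (array([624. , 111.1,  64. ]), np.float64(85.3)) (array([623.1, 106.1,  64. ]), np.float64(105.7))
lid M (array([506.2, -13.7,  16.1]), np.float64(55.7)) (array([507.7, -13. ,  14. ]), np.float64(28.0)) (array([501.4, -11.3,  14. ]), np.float64(86.2))
jar L (array([631.7, -20.5,  64. ]), np.float64(101.3)) (array([629.8, -21.2,  72. ]), np.float64(92.4)) (array([630.1, -27. ,  71.9]), np.float64(107.3))
lid L (array([466.5, 327. ,  11.7]), np.float64(103.0)) (array([467. , 326.5,  14. ]), np.float64(89.9)) (array([464.7, 326.8,  14. ]), np.float64(117.1))
W jarS (array([630.7, 274.2,  55.9]), np.float64(90.2)) (array([629.4, 273.2,  48.2]), np.float64(90.8))
W lidL (array([468.4, 325. ,  13.9]), np.float64(79.6)) (array([467.6, 325.3,  12. ]), np.float64(93.5)) (array([468.4, 323.7,  42. ]), np.float64(63.5))
```

```bash
python3 -m inch '[[0.006,0,0.04,0,0,0,-1],[0,0,0.04,0,0,0,-1],[0,0,0.04,0,0,0,-1],[0,0,0,0,0,0,-1]]'
python3 - <<'E'
from h import *
import pickle;w=pickle.load(open("w1.pkl","rb"))
f,s=wrist();pickle.dump(f,open("w2.pkl","wb"));cv2.imwrite("pics/w2.png",f["img"]);print(s["eef_pos"],s["tcp_rot"])
print(proj(f,[468.4,324.5,42]),fit([f],(468,324,42),[(11.5,0)],dz=.1),fit([f],(468,324.5,14),[(52,0)],dz=.1),fit([f,w],(468,324.5,14),[(52,0)]),fit([f,w],(468,324.5,42),[(11.5,0)]))
E
```

```text
clock: 2.3
eef_pos: [461.3, 327.1, 137.5]
tcp_rot: [-3.134, 0.005, 1.572]
contact_force: [-0.1, -0.2, 0.6]
opening: 1.0
grasp_force: 0.0
[461.29696167 327.10406149 137.53178221] [-3.13392356  0.00503323  1.57186597]
[[291.95846955 208.45367961]] (array([468.6, 324.7,  41.9]), np.float64(82.4)) (array([468.6, 323.9,  13.9]), np.float64(75.5)) (array([468.5, 323.5,   9. ]), np.float64(89.6)) (array([468.6, 322.5,  34.3]), np.float64(75.8))
```

View pics/w2.png

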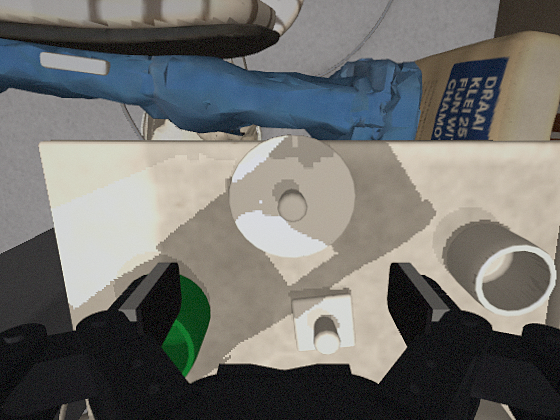

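The knob sits at (292,205), as predicted. The arm was still settling, so I'll let it finish and re-measure.

```bash
python3 -m inch '[[0,0,0,0,0,0,-1],[0,0,0,0,0,0,-1],[0,0,0,0,0,0,-1]]'
python3 - <<'E'
from h import *
import pickle;w=pickle.load(open("w1.pkl","rb"))
f,s=wrist();print(s["eef_pos"],s["tcp_rot"])
print(fit([f],(468,324,42),[(11.5,0)],dz=.1),fit([f],(468,324.5,14),[(52,0)],dz=.1),fit([f,w],(468,324.5,14),[(52,0)]),fit([f,w],(468,324.5,42),[(11.5,0)]))
E
```

```text
clock: 2.65
eef_pos: [466.1, 329.2, 144.3]
tcp_rot: [3.139, -0.002, 1.571]
contact_force: [-0.0, -0.2, 0.3]
opening: 0.998
grasp_force: 0.0
[466.0970897  329.24449304 144.30146705] [ 3.13891379e+00 -1.90638631e-03  1.57096210e+00]
(array([468.3, 324.9,  42. ]), np.float64(87.8)) (array([467.9, 324.4,  13.9]), np.float64(74.8)) (array([468.3, 323.2,   8.6]), np.float64(90.5)) (array([468.6, 322.6,  34.1]), np.float64(78.7))
```

```bash
python3 -m inch '[[-0.005,0.002,0.03,0,0,0,-1],[0,0,0.03,0,0,0,-1],[0,0,0.02,0,0,0,-0.3],[0,0,0,0,0,0,-0.3],[0,0,0,0,0,0,-0.3],[0,0,0,0,0,0,-0.3]]'
python3 - <<'E'
from h import *
f,s=wrist();print(s["eef_pos"],s["tcp_rot"]);cv2.imwrite("pics/w3.png",f["img"])
print(proj(f,[468.3,324.7,42]),fit([f],(468,324.7,42),[(11.5,0)],dz=.1),fit([f],(468,324.5,14),[(52,0)],dz=.1))
E
```

```text
clock: 3.3
eef_pos: [468.1, 324.0, 63.8]
tcp_rot: [3.14, -0.001, 1.571]
contact_force: [0.1, -0.0, 0.8]
opening: 0.65
grasp_force: 0.0
[468.11815912 324.04011476  63.84565635] [ 3.13966829e+00 -1.33679742e-03  1.57075159e+00]
[[280.86831628 240.6596801 ]] (array([468.2, 325.5,  41.9]), np.float64(71.4)) (array([467.6, 324.3,  13.9]), np.float64(63.2))
```

View pics/w3.png

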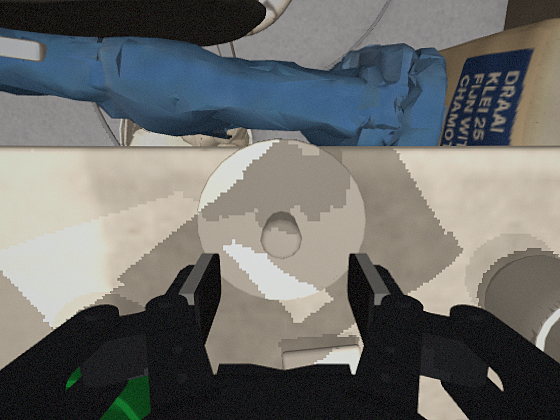

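The knob top at (281,239) lies midway between the fingers. I'll descend and grip.

```bash
python3 -m inch '[[0.0005,0,0.014,0,0,0,-0.3],[0,0,0.014,0,0,0,-0.3],[0,0,0,0,0,0,-0.3],[0,0,0,0,0,0,1],[0,0,0,0,0,0,1],[0,0,0,0,0,0,1],[0,0,0,0,0,0,1],[0,0,0,0,0,0,1]]' 40
```

```text
clock: 4.15
eef_pos: [467.3, 324.0, 34.5]
tcp_rot: [3.141, -0.0, 1.571]
contact_force: [-0.8, 0.3, 0.2]
opening: -0.002
grasp_force: 0.0
```

```bash
python3 -m inch '[[0,0,-0.005,0,0,0,1],[0,0,-0.015,0,0,0,1],[0,0,0,0,0,0,1],[0,0,0,0,0,0,1]]'
```

```text
clock: 4.55
eef_pos: [467.7, 324.3, 55.3]
tcp_rot: [3.14, -0.001, 1.571]
contact_force: [0.1, 0.5, 0.7]
opening: 0.003
grasp_force: 0.0
```

Gripper shut on nothing. I'll look.

Run:
```python
from h import *
f,s=wrist();print(s["eef_pos"],s["tcp_rot"]);cv2.imwrite("pics/w4.png",f["img"])
print(proj(f,[468.3,324.7,42]),proj(f,s["eef_pos"]-[0,0,17]),fit([f],(468,324.7,42),[(11.5,0)],dz=.1),fit([f],(468,324.5,14),[(52,0)],dz=.1))
```

```text
[467.70382454 324.26738087  55.26679643] [ 3.14005552e+00 -1.04159316e-03  1.57085168e+00]
[[281.60415426 247.08559079]] [[280.4866408 245.1664751]] (array([468.2, 325.1,  41.9]), np.float64(73.8)) (array([468.5, 323.5,  13.9]), np.float64(54.8))
```

View pics/w4.png

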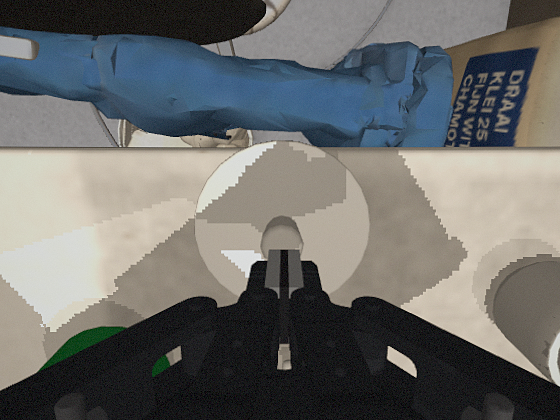

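Run:
```python
from h import *
f,s=wrist();print(f["fx"],f["cx"],f["cy"],f["D"]);e=s["eef_pos"]
for dy in(-11,0,11):
  for dz in (-17,0,20): print(dy,dz,proj(f,e+[0,dy,dz]).round())
for z in(0,10,20,30,42):print(z,proj(f,[468.3,324.7,z]).round(), fit([f],(468,325,z),[(11.5 if z>15 else 52,0)],dz=.1,dxy=25))
crop(f["img"],200,130,190,180,4,"w4c")
```

```text
346.66103009171604 283.74657501186454 207.88777333032357 [0.02358242 0.         0.         0.         0.        ]
-11 -17 [[281. 265.]]
-11 0 [[280. 280.]]
-11 20 [[280. 302.]]
0 -17 [[281. 245.]]
0 0 [[280. 258.]]
0 20 [[280. 278.]]
11 -17 [[280. 225.]]
11 0 [[280. 237.]]
11 20 [[280. 254.]]
0 [[282. 222.]] (array([ 4.673e+02,  3.229e+02, -1.000e-01]), np.float64(42.1))
10 [[282. 227.]] (array([468.3, 323.2,  10.1]), np.float64(78.9))
20 [[282. 232.]] (array([460.9, 300.9,  19.9]), np.float64(72.0))
30 [[282. 239.]] (array([469.2, 302.8,  29.9]), np.float64(72.6))
42 [[282. 247.]] (array([468.1, 324.9,  41.9]), np.float64(72.1))
```

View pics/w4c.png

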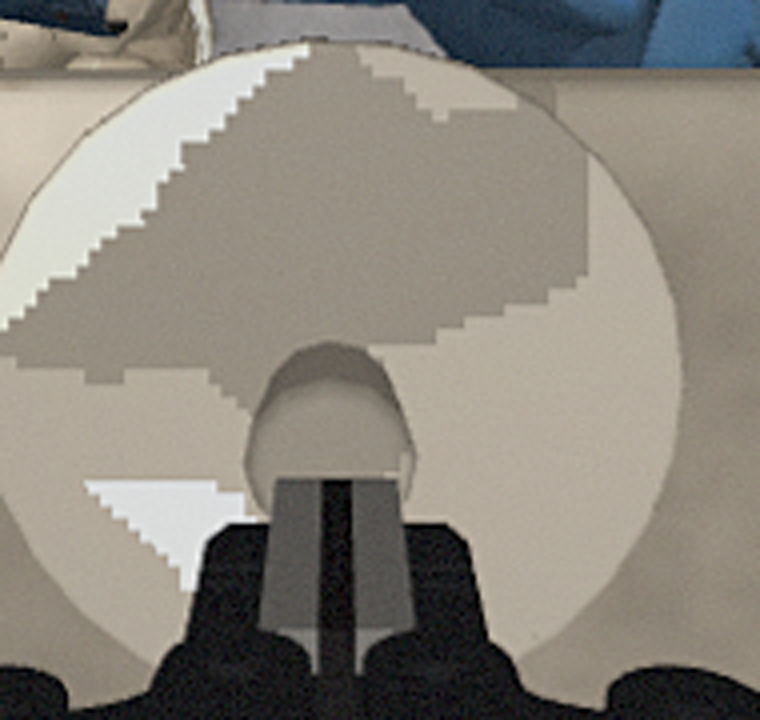

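The crop shows the shut pad tips at (268–301, 249) in the full picture, lying over the knob. From their size and row they sit about 13 mm *behind* the reported TCP, not 17 mm ahead, so they closed above the knob. I'll open and go lower in guarded steps.

```bash
python3 -m inch '[[0.0005,0,0,0,0,0,-0.3],[0,0,0,0,0,0,-0.3],[0,0,0,0,0,0,-0.3],[0,0,0.015,0,0,0,-0.3],[0,0,0.015,0,0,0,-0.3],[0,0,0.004,0,0,0,-0.3],[0,0,0,0,0,0,-0.3],[0,0,0,0,0,0,-0.3]]'; python3 -m inch '[[0,0,0,0,0,0,1],[0,0,0,0,0,0,1],[0,0,0,0,0,0,1],[0,0,0,0,0,0,1]]' 40
```

```text
clock: 5.45
eef_pos: [467.0, 324.3, 19.9]
tcp_rot: [-3.141, 0.0, 1.571]
contact_force: [-0.0, 0.2, -0.2]
opening: 0.649
grasp_force: 0.0
clock: 5.85
eef_pos: [467.4, 324.6, 20.9]
tcp_rot: [3.141, -0.0, 1.571]
contact_force: [-1.0, 0.4, 5.4]
opening: 0.236
grasp_force: 39.2
```

Gripped (39 N at about 20 mm). Test lift.

```bash
python3 -m inch '[[0,0,-0.005,0,0,0,1],[0,0,-0.015,0,0,0,1],[0,0,-0.03,0,0,0,1],[0,0,0,0,0,0,1],[0,0,0,0,0,0,1],[0,0,0,0,0,0,1]]' 60
python3 - <<'E'
from h import *
f,s=wrist();e=s["eef_pos"];print(e,s["opening"],s["contact_force"]);cv2.imwrite("pics/w5.png",f["img"])
for dz in (-40,-30,-20,-10,0):print(dz,fit([f],(e[0],e[1],e[2]+dz),[(52,0)],dz=.1,dxy=15))
print(fit([f],(e[0],e[1],e[2]-10),[(52,0)],dz=25))
E
```

```text
clock: 6.45
eef_pos: [466.7, 324.1, 70.0]
tcp_rot: [-3.141, 0.0, 1.571]
contact_force: [-0.4, -0.1, -2.1]
opening: 0.228
grasp_force: 58.8
[466.73540721 324.11006184  70.04238015] 0.22815713567906293 [-0.37836871 -0.08838525 -2.05221263]
-40 (array([462.1, 330.6,  30. ]), np.float64(42.6))
-30 (array([457.7, 330.9,  40.1]), np.float64(41.1))
-20 (array([467.9, 322.4,  50. ]), np.float64(41.2))
-10 (array([468.4, 323. ,  60.1]), np.float64(74.4))
0 (array([471.8, 326.4,  70. ]), np.float64(40.8))
(array([468.5, 323. ,  60.2]), np.float64(74.4))
```

View pics/w5.png

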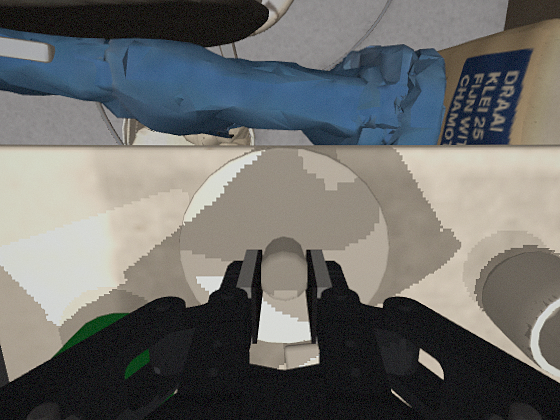

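The large lid is held, level and centred between the pads. I'll raise it and carry it past the large jar, so the wrist camera can see the jar beyond the lid.

```bash
python3 -m inch '[[0,0,-0.03,0,0,0,1],[0,0,-0.03,0,0,0,1],[0,0,-0.03,0,0,0,1],[-0.015,0.006,-0.01,0,0,0,1],[-0.035,0.012,-0.01,0,0,0,1],[-0.035,0.013,0,0,0,0,1],[-0.035,0.013,0,0,0,0,1],[-0.035,0.013,0,0,0,0,1]]'; python3 -m inch '[[-0.035,0.013,0,0,0,0,1],[-0.035,0.013,0,0,0,0,1],[-0.035,0.013,0,0,0,0,1],[-0.035,0.013,0,0,0,0,1],[-0.035,0.013,0,0,0,0,1],[-0.035,0.013,0,0,0,0,1],[-0.035,0.013,0,0,0,0,1],[-0.035,0.013,0,0,0,0,1]]';python3 -m inch '[[-0.025,0,0,0,0,0,1],[-0.01,0,0,0,0,0,1],[0,0,0,0,0,0,1],[0,0,0,0,0,0,1],[0,0,0,0,0,0,1],[0,0,0,0,0,0,1]]'
python3 - <<'E'
from h import *
import pickle
f,s=wrist();e=s["eef_pos"];print(e,s["tcp_rot"],s["opening"],s["contact_force"]);pickle.dump(f,open("wLj.pkl","wb"));cv2.imwrite("pics/w6.png",f["img"])
for z in(66,72):print(proj(f,(630,-21,z)),fit([f],(630,-21,z),J["L"][1],dz=.1),fit([f],(630,-21,z),[(49,0)],dz=.1))
print(fit([f],(630,-21,70),J["L"][1],dz=10))
for z in (-10,-6):print(fit([f],(e[0],e[1],e[2]+z),[(52,0)],dz=.1))
print(fit([f],(e[0],e[1],e[2]-8),[(52,0)],dz=9))
E
```

```text
clock: 7.3
eef_pos: [523.8, 167.0, 179.0]
tcp_rot: [-3.14, 0.001, 1.571]
contact_force: [1.2, 0.1, -1.0]
opening: 0.229
grasp_force: 59.0
clock: 8.1
eef_pos: [627.3, -113.0, 178.5]
tcp_rot: [-3.139, -0.0, 1.571]
contact_force: [0.6, 0.1, -1.6]
opening: 0.226
grasp_force: 59.0
clock: 8.7
eef_pos: [628.1, -144.5, 180.3]
tcp_rot: [-3.142, -0.0, 1.572]
contact_force: [0.8, -0.1, -1.8]
opening: 0.224
grasp_force: 59.0
[ 628.08901603 -144.50771406  180.28199704] [-3.14150771e+00 -1.82276991e-04  1.57210312e+00] 0.22445852043319184 [ 0.77661235 -0.11838248 -1.82868386]
[[284.32332293  26.34337221]] (array([633.2, -20.2,  66.1]), np.float64(53.0)) (array([633.3, -20. ,  65.9]), np.float64(51.9))
[[284.34509083  24.24431258]] (array([632.8, -20.2,  72.1]), np.float64(53.3)) (array([634.2, -20.3,  71.9]), np.float64(46.9))
(array([633.2, -20.6,  67.3]), np.float64(53.7))
(array([ 629.9, -145.8,  170.4]), np.float64(67.0))
(array([ 630.5, -145.4,  174.2]), np.float64(58.6))
(array([ 630. , -145.6,  170.9]), np.float64(68.7))
```

```bash
python3 -m inch '[[0.025,0.001,0,0,0,0,1],[0.03,0.0015,0.01,0,0,0,1],[0.03,0,0.02,0,0,0,1],[0.03,0,0.02,0,0,0,1],[0.01,0,0.02,0,0,0,1],[0,0,0.012,0,0,0,1],[0,0,0,0,0,0,1],[0,0,0,0,0,0,1]]'; python3 -m inch '[[0,0,0,0,0,0,1],[0,0,0,0,0,0,1],[0,0,0,0,0,0,1]]'
python3 - <<'E'
from h import *
f,s=wrist();e=s["eef_pos"];print(e);cv2.imwrite("pics/w7.png",f["img"])
for z in(66,72):print(fit([f],(632,-20,z),[(49,0)],dz=.1),fit([f],(632,-20,z-50),[(50,0)],dz=.1))
print(fit([f],(e[0],e[1],e[2]-8),[(52,0)],dz=9))
ft=eyes.grab_frame("top");fs=eyes.grab_frame("scene")
a=np.hstack([cv2.resize(ft["img"][165:225,250:310],(400,400)),cv2.resize(fs["img"][170:260,260:350],(400,400))]);cv2.imwrite("pics/p7.png",a)
for F in(ft,fs):print(fit([F],(e[0],e[1],e[2]-7),[(52,0)],dz=.1))
E
```

```text
clock: 9.55
eef_pos: [631.0, -21.2, 98.8]
tcp_rot: [3.141, 0.0, 1.571]
contact_force: [0.3, -0.4, -0.7]
opening: 0.225
grasp_force: 59.0
clock: 9.85
eef_pos: [631.1, -21.1, 99.0]
tcp_rot: [3.14, 0.0, 1.57]
contact_force: [0.9, 0.1, -0.6]
opening: 0.226
grasp_force: 59.0
[631.07010982 -21.13885398  99.03730233]
(array([631.3, -20.9,  66. ]), np.float64(35.3)) (array([633.3, -21.1,  16. ]), np.float64(37.0))
(array([625.1, -25. ,  72.1]), np.float64(45.1)) (array([632.7, -20.7,  22. ]), np.float64(38.0))
(array([632.9, -22. ,  89.6]), np.float64(63.3))
(array([621.1, -28.2,  92.1]), np.float64(68.7))
(array([630.7, -21.4,  92. ]), np.float64(87.9))
```

```bash
python3 -m inch '[[0,0,0.004,0,0,0,1],[0,0,0.004,0,0,0,1],[0,0,0.003,0,0,0,1],[0,0,0,0,0,0,1]]'; python3 -m inch '[[0,0,0.002,0,0,0,1],[0,0,0,0,0,0,1],[0,0,0,0,0,0,1]]'
```

```text
clock: 10.4
eef_pos: [630.1, -20.5, 86.5]
tcp_rot: [-3.14, -0.0, 1.571]
contact_force: [-0.7, 0.1, -1.6]
opening: 0.224
grasp_force: 59.0
clock: 10.7
eef_pos: [630.7, -20.6, 85.3]
tcp_rot: [3.142, 0.0, 1.571]
contact_force: [0.1, -0.4, -1.8]
opening: 0.222
grasp_force: 59.0
```

```bash
python3 -m inch '[[0,0,0.0015,0,0,0,1],[0,0,0,0,0,0,1],[0,0,0,0,0,0,1]]';  python3 -m inch '[[0,0,0,0,0,0,0.1],[0,0,0,0,0,0,-0.1],[0,0,0,0,0,0,-0.3],[0,0,0,0,0,0,-0.3]]'; python3 -m inch '[[0,0,-0.02,0,0,0,-0.3],[0,0,-0.03,0,0,0,-0.3],[0,0,-0.04,0,0,0,-0.3],[0,0,-0.04,0,0,0,-0.3],[0,0,0,0,0,0,-0.3],[0,0,0,0,0,0,-0.3],[0,0,0,0,0,0,-0.3]]'
python3 - <<'E'
from h import *
f,s=wrist();e=s["eef_pos"];print(e,s["contact_force"]);cv2.imwrite("pics/w8.png",f["img"])
print("lid",fit([f],(631,-21,78),[(52,0)],dz=.1),fit([f],(631,-21,74),[(52,0)],dz=8));print("knob",fit([f],(631,-21,106),[(11.5,0)],dz=.1))
print("lidM",fit([f],Lid["M"][0],[(42,0)],dz=.1,dxy=15),proj(f,Lid["M"][0]))
E
```

```text
clock: 11.0
eef_pos: [630.8, -20.6, 85.0]
tcp_rot: [3.141, -0.0, 1.571]
contact_force: [-3.5, -0.3, 10.0]
opening: 0.224
grasp_force: 60.1
clock: 11.4
eef_pos: [630.6, -20.6, 83.6]
tcp_rot: [-3.141, 0.0, 1.571]
contact_force: [-0.3, 0.9, -0.7]
opening: 0.649
grasp_force: 0.0
clock: 12.1
eef_pos: [629.9, -20.5, 212.5]
tcp_rot: [-3.14, -0.0, 1.571]
contact_force: [-0.7, -0.1, 0.0]
opening: 0.652
grasp_force: 0.0
[629.85205237 -20.54688264 212.5490539 ] [-0.66394471 -0.08005347  0.00748144]
lid (array([633.6, -20.9,  77.9]), np.float64(67.1)) (array([632.6, -22.3,  72.5]), np.float64(85.4))
knob (array([632.7, -20.5, 106. ]), np.float64(78.3))
lidM (array([507.1, -11.5,  14.1]), np.float64(50.8)) [[159.3769711  169.90361179]]
```

Contact at 10 N at the expected height, and the fitted disc top is consistent with seated. Next the medium lid.

```bash
python3 -m inch '[[0.002,-0.03,0,0,0,0,-0.3],[0.002,-0.04,0,0,0,0,-0.3],[0.004,-0.04,0.02,0,0,0,-0.3],[0,-0.014,0.03,0,0,0,-0.3],[0,0,0.03,0,0,0,-0.3],[0,0,0,0,0,0,-0.3],[0,0,0,0,0,0,-0.3],[0,0,0,0,0,0,-0.3]]';  python3 - <<'E'
from h import *
f,s=wrist();e=s["eef_pos"];print(e,s["contact_force"])
print("knob",fit([f],(506,-12,40),[(11.5,0)],dz=.1),"lidM",fit([f],(506,-12,12),[(42,0)],dz=.1,dxy=15),fit([f],(506,-12,12),[(42,0)],dz=9,dxy=15))
E
```

```text
clock: 12.95
eef_pos: [507.8, -12.6, 134.7]
tcp_rot: [3.14, 0.0, 1.571]
contact_force: [0.4, 0.2, 0.6]
opening: 0.649
grasp_force: 0.0
[507.75198122 -12.63009159 134.66861151] [0.36478225 0.18718147 0.61620037]
knob (array([505.8, -11. ,  39.9]), np.float64(81.1)) lidM (array([506.9, -11.4,  12. ]), np.float64(59.5)) (array([505.8, -12.8,   5.4]), np.float64(66.5))
```

```bash
python3 -m inch '[[0.001,-0.002,0.03,0,0,0,-0.3],[0,0,0.03,0,0,0,-0.3],[0,0,0.03,0,0,0,-0.3],[0,0,0.014,0,0,0,-0.3],[0,0,0.01,0,0,0,-0.3],[0,0,0,0,0,0,-0.3],[0,0,0,0,0,0,-0.3],[0,0,0,0,0,0,-0.3]]'; python3 -m inch '[[0,0,0,0,0,0,1],[0,0,0,0,0,0,1],[0,0,0,0,0,0,1],[0,0,0,0,0,0,1]]' 60
```

```text
clock: 13.8
eef_pos: [505.6, -11.6, 20.9]
tcp_rot: [3.14, 0.0, 1.571]
contact_force: [0.5, -0.3, 0.3]
opening: 0.65
grasp_force: 0.0
clock: 14.2
eef_pos: [505.0, -11.6, 20.5]
tcp_rot: [3.141, 0.0, 1.571]
contact_force: [-1.7, -0.6, 7.7]
opening: 0.224
grasp_force: 58.4
```

```bash
python3 -m inch '[[0,0,-0.005,0,0,0,1],[0,0,-0.02,0,0,0,1],[0,0,-0.035,0,0,0,1],[0,0,-0.035,0,0,0,1],[0,0,-0.035,0,0,0,1],[0,0.01,-0.03,0,0,0,1],[0,0.025,0,0,0,0,1],[0.003,0.03,0,0,0,0,1]]'; python3 -m inch '[[0.003,0.03,0,0,0,0,1],[0,0.018,0,0,0,0,1],[0,0.008,0,0,0,0,1],[0,0,0,0,0,0,1],[0,0,0,0,0,0,1],[0,0,0,0,0,0,1],[0,0,0,0,0,0,1]]';  python3 - <<'E'
from h import *
f,s=wrist();e=s["eef_pos"];print(e)
for z in(60,64):print(proj(f,(625,111,z)),fit([f],(625,111,z),J["M"][1],dz=.1),fit([f],(625,111,z),[(39,0)],dz=.1))
print(fit([f],(625,111,62),J["M"][1],dz=8),fit([f],(e[0],e[1],e[2]-8),[(42,0)],dz=9))
E
```

```text
clock: 15.0
eef_pos: [570.4, -8.8, 181.7]
tcp_rot: [3.139, 0.0, 1.571]
contact_force: [0.4, 0.2, -0.7]
opening: 0.224
grasp_force: 59.0
clock: 15.7
eef_pos: [624.9, -5.7, 179.9]
tcp_rot: [-3.141, 0.0, 1.571]
contact_force: [-0.1, 0.4, -0.6]
opening: 0.228
grasp_force: 59.0
[624.91446188  -5.6539266  179.94049338]
[[281.53755231  38.89623887]] (array([627.5, 112.5,  59.9]), np.float64(71.5)) (array([627.6, 112.7,  59.9]), np.float64(73.5))
[[281.50635114  37.75136076]] (array([628.2, 112.1,  64. ]), np.float64(66.3)) (array([627.8, 109.6,  63.9]), np.float64(61.5))
(array([627.6, 112.7,  58.9]), np.float64(71.9)) (array([626.7,  -6. , 170.4]), np.float64(65.9))
```

```bash
python3 -m inch '[[0.025,0.001,0,0,0,0,1],[0.035,0,0,0,0,0,1],[0.035,0,0.01,0,0,0,1],[0.0235,0,0.03,0,0,0,1],[0,0,0.03,0,0,0,1],[0,0,0.02,0,0,0,1],[0,0,0,0,0,0,1],[0,0,0,0,0,0,1]]';python3 -m inch '[[0,0,0,0,0,0,1],[0,0,0.005,0,0,0,1],[0,0,0.003,0,0,0,1],[0,0,0,0,0,0,1],[0,0,0,0,0,0,1]]'
```

```text
clock: 16.55
eef_pos: [626.7, 112.8, 90.2]
tcp_rot: [-3.141, 0.0, 1.571]
contact_force: [0.4, 1.0, -1.2]
opening: 0.222
grasp_force: 59.0
clock: 17.05
eef_pos: [626.6, 112.8, 81.8]
tcp_rot: [-3.142, 0.0, 1.571]
contact_force: [0.3, 1.4, -1.8]
opening: 0.23
grasp_force: 59.0
```

```bash
python3 -m inch '[[0,0,0.003,0,0,0,1],[0,0,0,0,0,0,1],[0,0,0,0,0,0,1]]'
```

```text
clock: 17.35
eef_pos: [626.6, 112.9, 78.6]
tcp_rot: [-3.141, 0.0, 1.571]
contact_force: [0.2, -0.4, -1.0]
opening: 0.228
grasp_force: 59.0
```

```bash
python3 -m inch '[[0,0,0.002,0,0,0,1],[0,0,0,0,0,0,1],[0,0,0,0,0,0,1]]'; python3 -m inch '[[0,0,0,0,0,0,0.1],[0,0,0,0,0,0,-0.1],[0,0,0,0,0,0,-0.3],[0,0,0,0,0,0,-0.3]]'; python3 -m inch '[[0,0,-0.02,0,0,0,-0.3],[0,0,-0.03,0,0,0,-0.3],[0,0,-0.04,0,0,0,-0.3],[0,0,-0.04,0,0,0,-0.3],[0,0,0,0,0,0,-0.3],[0,0,0,0,0,0,-0.3],[0,0,0,0,0,0,-0.3]]'
python3 - <<'E'
from h import *
f,s=wrist();e=s["eef_pos"]
print("lid",fit([f],(626,112,70),[(42,0)],dz=.1),fit([f],(626,112,66),[(42,0)],dz=8));print("knob",fit([f],(626,112,98),[(11.5,0)],dz=.1))
E
```

```text
clock: 17.65
eef_pos: [626.6, 112.9, 76.7]
tcp_rot: [-3.141, 0.0, 1.571]
contact_force: [-0.0, 0.1, -0.7]
opening: 0.223
grasp_force: 59.0
clock: 18.05
eef_pos: [626.7, 112.9, 76.9]
tcp_rot: [3.141, -0.0, 1.571]
contact_force: [0.5, -0.2, 0.4]
opening: 0.65
grasp_force: 0.0
clock: 18.75
eef_pos: [625.8, 112.8, 205.6]
tcp_rot: [-3.14, 0.0, 1.571]
contact_force: [0.5, -0.1, -0.6]
opening: 0.652
grasp_force: 0.0
lid (array([627.8, 113.3,  69.9]), np.float64(74.2)) (array([628. , 112.4,  64.3]), np.float64(87.2))
knob (array([628.2, 113.7,  98. ]), np.float64(77.8))
```

Medium lid is seated. Before the small lid, which is nearest the lamp, I'll move partway and estimate the arm geometry for clearance.

```bash
python3 - <<'E'
from rig import r
s=r.sense();print(repr(s["qpos"].tolist()),s["eef_pos"].tolist())
E
python3 -m inch '[[-0.025,-0.03,0,0,0,0,-0.3],[-0.03,-0.035,0,0,0,0,-0.3],[-0.03,-0.035,0,0,0,0,-0.3],[-0.03,-0.035,0,0,0,0,-0.3],[-0.02,-0.02,0,0,0,0,-0.3],[0,0,0,0,0,0,-0.3],[0,0,0,0,0,0,-0.3],[0,0,0,0,0,0,-0.3]]'
python3 - <<'E'
from h import *
s=r.sense();print(s["qpos"].tolist(),s["eef_pos"].tolist())
import pickle;fs,ft,fw=pickle.load(open("f.pkl","rb"))
for z in(0,200,300,400,500):print(z,proj(fs,(0,0,z)).round())
f,s=wrist();print(proj(f,(457,-130,14)),fit([f],(457,-130,8),[(32,0)],dz=.1),fit([f],(457,-130,36),[(11.5,0)],dz=.1))
E
```

```text
[0.1758809670090548, 0.3866063530801279, 1.6236335316252717, -5.5286568558653946e-05, 1.1338747761306767, 0.1758608812029263] [625.6940604261471, 112.70224753408418, 205.237082798322]
clock: 19.6
eef_pos: [472.2, -21.7, 206.4]
tcp_rot: [-3.141, -0.0, 1.571]
contact_force: [0.5, 0.3, 0.0]
opening: 0.651
grasp_force: 0.0
[-0.049307788698287905, 0.13228683600144633, 1.9651932412087247, 0.00023113413572987433, 1.0443890128877575, -0.04960842346596142] [472.2444838018355, -21.732024988560923, 206.39500880504426]
0 [[ 87. 263.]]
200 [[ 57. 220.]]
300 [[ 39. 193.]]
400 [[ 18. 162.]]
500 [[ -6. 125.]]
[[268.06297918 278.16686856]] (array([ 457.5, -132.9,    8. ]), np.float64(72.1)) (array([ 459.8, -120. ,   35.9]), np.float64(91.3))
```

Run:
```python
import numpy as np
D=[(.35364,1.63418,624.5,221.5),(.38661,1.62363,635.76,205.24),(.13229,1.96519,472.74,206.4)]
def run(a0):
    A=[];b=[]
    for q2,q3,r,z in D:
        s=q2+q3
        A+=[[np.sin(q2),np.sin(s),np.cos(s),0],[np.cos(q2),np.cos(s),-np.sin(s),1]];b+=[r-a0,z]
    x,res,_,_=np.linalg.lstsq(np.array(A),np.array(b),rcond=None);return x,res
for a0 in(-30,0,30,60,90):print(a0,*run(a0))
```

```text
-30 [ 585.62693539  496.79657869    8.44707342 -118.0627325 ] [3.71322964]
0 [565.29699591 495.0712839   59.37227323 -53.92110748] [0.07805268]
30 [544.96705644 493.34598912 110.29747305  10.22051755] [1.92582476]
60 [524.63711696 491.62069433 161.22267287  74.36214257] [9.25654587]
90 [504.30717748 489.89539955 212.14787268 138.5037676 ] [22.07021603]
```

Fitted geometry puts the wrist centre about 400 mm above the TCP, so the forearm passes well over the lamp. Going to the small lid.

```bash
python3 -m inch '[[-0.025,-0.004,0,0,0,0,-0.3],[-0.03,-0.005,0,0,0,0,-0.3],[-0.03,-0.006,0.01,0,0,0,-0.3],[-0.024,0,0.03,0,0,0,-0.3],[0,0,0.03,0,0,0,-0.3],[0,0,0,0,0,0,-0.3],[0,0,0,0,0,0,-0.3],[0,0,0,0,0,0,-0.3]]';  python3 - <<'E'
from h import *
f,s=wrist();e=s["eef_pos"];print(e,s["contact_force"])
print("knob",fit([f],(457,-131,38),[(11.5,0)],dz=.1),"lid",fit([f],(457,-131,10),[(32,0)],dz=.1,dxy=15),fit([f],(457,-131,10),[(32,0)],dz=9,dxy=15))
E
```

```text
clock: 20.45
eef_pos: [457.9, -130.7, 138.0]
tcp_rot: [3.14, 0.0, 1.572]
contact_force: [-0.2, -0.9, 0.2]
opening: 0.648
grasp_force: 0.0
[ 457.88972146 -130.74923911  137.95389589] [-0.23788505 -0.93171221  0.16468458]
knob (array([ 457.2, -130.4,   37.9]), np.float64(82.5)) lid (array([ 458. , -130.8,    9.9]), np.float64(64.7)) (array([ 457. , -132.4,    2.6]), np.float64(74.4))
```

```bash
python3 -m inch '[[0,-0.001,0.03,0,0,0,-0.3],[0,0,0.03,0,0,0,-0.3],[0,0,0.03,0,0,0,-0.3],[0,0,0.017,0,0,0,-0.3],[0,0,0.01,0,0,0,-0.3],[0,0,0,0,0,0,-0.3],[0,0,0,0,0,0,-0.3],[0,0,0,0,0,0,-0.3]]'; python3 -m inch '[[0,0,0,0,0,0,1],[0,0,0,0,0,0,1],[0,0,0,0,0,0,1],[0,0,0,0,0,0,1]]' 60
```

```text
clock: 21.3
eef_pos: [456.7, -131.3, 20.9]
tcp_rot: [3.14, 0.001, 1.571]
contact_force: [-0.3, -0.4, -0.5]
opening: 0.651
grasp_force: 0.0
clock: 21.7
eef_pos: [455.9, -131.2, 20.5]
tcp_rot: [3.141, 0.0, 1.571]
contact_force: [-1.6, -0.2, 9.6]
opening: 0.225
grasp_force: 58.3
```

```bash
python3 -m inch '[[0,0,-0.005,0,0,0,1],[0,0,-0.02,0,0,0,1],[0,0,-0.035,0,0,0,1],[0,0,-0.035,0,0,0,1],[0,0,-0.035,0,0,0,1],[0.015,0.01,-0.03,0,0,0,1],[0.03,0.018,0,0,0,0,1],[0.03,0.018,0,0,0,0,1]]'; python3 -m inch '[[0.03,0.018,0,0,0,0,1],[0.03,0.018,0,0,0,0,1],[0.03,0.018,0,0,0,0,1],[0.03,0.018,0,0,0,0,1],[0.03,0.018,0,0,0,0,1],[0.03,0.018,0,0,0,0,1],[0.02,0.012,0,0,0,0,1],[0.01,0.006,0,0,0,0,1]]'; python3 -m inch '[[0.016,0.001,0,0,0,0,1],[0.015,0,0,0,0,0,1],[0,0,0,0,0,0,1],[0,0,0,0,0,0,1],[0,0,0,0,0,0,1],[0,0,0,0,0,0,1]]';  python3 - <<'E'
from h import *
f,s=wrist();e=s["eef_pos"];print(e)
for z in(51,56):print(proj(f,(630,272,z)),fit([f],(630,272,z),J["S"][1],dz=.1),fit([f],(630,272,z),[(29,0)],dz=.1))
print(fit([f],(630,272,54),J["S"][1],dz=8),fit([f],(e[0],e[1],e[2]-8),[(32,0)],dz=9))
E
```

```text
clock: 22.5
eef_pos: [502.7, -55.6, 181.5]
tcp_rot: [3.139, 0.0, 1.569]
contact_force: [0.8, -0.3, -1.1]
opening: 0.227
grasp_force: 58.9
clock: 23.3
eef_pos: [628.2, 155.6, 179.7]
tcp_rot: [3.142, -0.0, 1.572]
contact_force: [0.0, -0.1, -0.9]
opening: 0.222
grasp_force: 58.9
clock: 23.9
eef_pos: [628.5, 184.2, 179.9]
tcp_rot: [-3.142, 0.0, 1.57]
contact_force: [-0.7, -0.0, -0.9]
opening: 0.223
grasp_force: 58.9
[628.52787011 184.22471025 179.90535479]
[[283.35448744  83.04805565]] (array([631.4, 273.9,  50.9]), np.float64(105.7)) (array([631.3, 274.2,  50.9]), np.float64(98.8))
[[283.35336109  82.52706286]] (array([632. , 273.3,  56. ]), np.float64(95.2)) (array([631.7, 272.6,  56. ]), np.float64(75.6))
(array([631.4, 274.1,  49.4]), np.float64(106.6)) (array([629.9, 184. , 168. ]), np.float64(67.0))
```

```bash
python3 -m inch '[[0.025,0.0015,0,0,0,0,1],[0.035,0,0,0,0,0,1],[0.03,0,0.01,0,0,0,1],[0,0,0.03,0,0,0,1],[0,0,0.03,0,0,0,1],[0,0,0.028,0,0,0,1],[0,0,0,0,0,0,1],[0,0,0,0,0,0,1]]';python3 -m inch '[[0,0,0,0,0,0,1],[0,0,0.005,0,0,0,1],[0,0,0.003,0,0,0,1],[0,0,0,0,0,0,1],[0,0,0,0,0,0,1]]'
```

```text
clock: 24.75
eef_pos: [630.2, 274.6, 82.0]
tcp_rot: [-3.141, 0.0, 1.57]
contact_force: [0.7, 0.5, -0.5]
opening: 0.225
grasp_force: 58.9
clock: 25.25
eef_pos: [630.2, 274.9, 73.9]
tcp_rot: [3.142, -0.0, 1.571]
contact_force: [-0.4, 0.2, -0.4]
opening: 0.228
grasp_force: 58.9
```

```bash
python3 -m inch '[[0,0,0.003,0,0,0,1],[0,0,0,0,0,0,1],[0,0,0,0,0,0,1]]'
```

```text
clock: 25.55
eef_pos: [630.0, 274.9, 70.6]
tcp_rot: [-3.141, 0.0, 1.571]
contact_force: [0.1, -0.1, -0.8]
opening: 0.226
grasp_force: 58.9
```

```bash
python3 -m inch '[[0,0,0.002,0,0,0,1],[0,0,0,0,0,0,1],[0,0,0,0,0,0,1]]'; python3 -m inch '[[0,0,0,0,0,0,0.1],[0,0,0,0,0,0,-0.1],[0,0,0,0,0,0,-0.3],[0,0,0,0,0,0,-0.3]]'; python3 -m inch '[[0,0,-0.02,0,0,0,-0.3],[0,0,-0.03,0,0,0,-0.3],[0,0,-0.04,0,0,0,-0.3],[0,0,-0.04,0,0,0,-0.3],[0,0,0,0,0,0,-0.3],[0,0,0,0,0,0,-0.3],[0,0,0,0,0,0,-0.3]]'
python3 - <<'E'
from h import *
f,s=wrist();e=s["eef_pos"]
print("lid",fit([f],(630,274,62),[(32,0)],dz=.1),fit([f],(630,274,58),[(32,0)],dz=8));print("knob",fit([f],(630,274,90),[(11.5,0)],dz=.1))
E
# move aside for the fixed cameras
python3 -m inch '[[0,-0.03,-0.02,0,0,0,-0.3],[0,-0.04,-0.02,0,0,0,-0.3],[0.01,-0.04,0,0,0,0,-0.3],[0.02,-0.04,0,0,0,0,-0.3],[0.03,-0.03,0,0,0,0,-0.3],[0.03,-0.02,0,0,0,0,-0.3],[0,0,0,0,0,0,-0.3],[0,0,0,0,0,0,-0.3]]'
python3 - <<'E'
from h import *
fs=eyes.grab_frame("scene");ft=eyes.grab_frame("top")
a=np.hstack([cv2.resize(ft["img"][150:320,140:340],(400,340)),cv2.resize(fs["img"][130:300,170:370],(400,340))]);cv2.imwrite("pics/end.png",a)
E
```

```text
clock: 25.85
eef_pos: [630.3, 275.0, 68.9]
tcp_rot: [3.141, -0.0, 1.571]
contact_force: [-0.2, 0.2, 0.5]
opening: 0.225
grasp_force: 58.9
clock: 26.25
eef_pos: [630.1, 274.9, 68.8]
tcp_rot: [-3.142, 0.0, 1.571]
contact_force: [-0.3, -0.3, 0.2]
opening: 0.651
grasp_force: 0.0
clock: 26.95
eef_pos: [629.3, 274.5, 197.5]
tcp_rot: [-3.14, 0.001, 1.571]
contact_force: [0.3, 0.3, -0.7]
opening: 0.647
grasp_force: 0.0
lid (array([631.4, 276.3,  61.9]), np.float64(73.3)) (array([631.3, 275.1,  55.3]), np.float64(87.2))
knob (array([631.6, 276.7,  90. ]), np.float64(78.2))
clock: 27.8
eef_pos: [429.4, 364.9, 237.7]
tcp_rot: [-3.14, 0.002, 1.573]
contact_force: [-0.1, 0.9, -0.3]
opening: 0.649
grasp_force: 0.0
```

View pics/end.png

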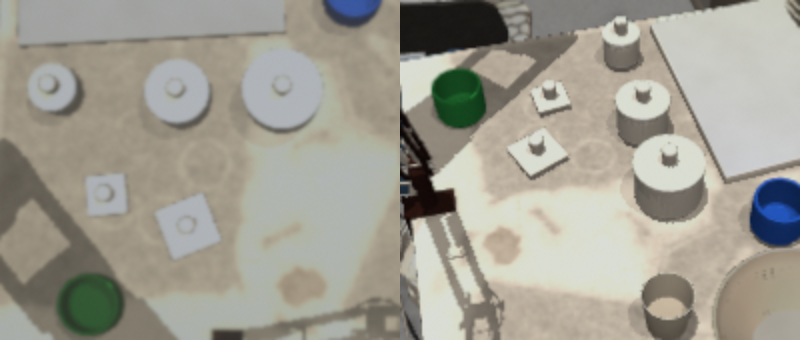

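Both views show the three lids level on their jars: small (52,86), medium (176,90) and large (282,88) in the top half. The squares and bystanders are undisturbed, so I'm handing in.

```bash
python3 -c "
from rig import r
print(r.sense()['contact_force'],r.sign_off())"
```

```text
the job is handed in; nothing more can be done
[ 0.3839091   0.85590778 -0.12926231] None
```

The job is handed in at about 28 s on the robot's clock: the final pictures show all three round lids level on their own jars and the square lids undisturbed; the sign-off gave no verdict back.

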